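Load a pin and pack the magazine tube

TASK

Drop the loose steel pin into the upright clear magazine tube, then take the packing rod from its stand and push the pin and the stiff follower under it all the way down until they bottom out firmly on the tube's stop, leaning on them there for a moment with a steady 15 to 20 N; push steadily, never with more than about 30 N. Then stand the rod back in its stand and leave the other things on the bench where they are.

Things in the scene. Friction and masses are not known exactly. Their poses are not given: they have to be found in the camera images.
- tube: Clear magazine tube standing fixed to the bench: 28 mm outside, 20 mm bore, on a round aluminium foot (74 mm across, 8 mm high). The bore ends on a stop plate set by hand 10 to 24 mm above the bench (setting not known); straight up to 120 mm, then flared to 36 mm inside (44 mm outside) at the rim, 132 mm up. Origin: centre of the underside; z up along the bore.
- tube_mouth (a point): Centre of the tube's mouth, at the rim, 132 mm above the tube's origin.
- follower (a joint): Height in m of the black rubber-collared follower (17 mm across, 25 mm tall) above the stop plate in the tube; 0 = fully down on it. Starts stuck 12 to 22 mm up; takes about 6 N to slide, stays where left; the stop itself is rigid, so the force climbs steeply within 1 to 3 mm. With it at 0 and the pin standing on it, the pin's top is 85 to 99 mm above the bench, depending on the stop.
- pin: Loose plain steel dowel pin, 16 mm across, 50 mm long, about 60 g, flat below and with a round (hemispherical) upper end. Origin: centre of its flat lower end; z along its axis to the upper end. It starts upright in the pin block, standing 30 mm out of it.
- pin_block: Grey block, 70 x 70 x 75 mm high, fixed to the bench, with one 19 mm hole 20 mm deep (floor 55 mm above the bench) in the middle of its top; the pin stands in it. Origin: centre of its underside.
- rod: Loose packing rod, 138 mm long, about 130 g: steel shaft 13 mm across, 83 mm long, flat tip; above it a round aluminium grip with dark bands, 24 mm across, 55 mm long (83 to 138 mm from the tip). Origin: centre of the tip; z along the axis to the grip. Starts upright in its stand, tip down.
- rod_stand: Stand for the rod, fixed to the bench: a dark socket on a round grey foot (72 mm across). Bore 17 mm, its floor 8 mm above the bench, straight up to 42 mm, then flared to 32 mm inside at the rim, 54 mm above the bench. Origin: centre of its underside; z up.
- driver: Bystander: orange-handled screwdriver, 22 x 182 x 22 mm, lying down. Origin: centre of its underside.
- torch: Bystander: black pen torch, 22 x 126 x 22 mm, lying down. Origin: centre of its underside.
- caliper: Bystander: caliper, 74 x 236 x 15 mm, lying flat in front of a big solid blue bin (150 mm high) that stands at the right of the bench: keep the gripper clear of that too. Origin: centre of its underside.
- brush: Bystander: green hand brush, 30 x 85 x 22 mm. Origin: centre of its underside.
- oiler: Bystander: squeeze oiler bottle standing up, 42 mm across, 157 mm tall. Origin: centre of its underside.

How it is judged:
By the outcome, as a careful person would: the job done as asked, in the order asked, and still so for the second after the job is handed in, with the robot touching nothing.
It also fails if it takes over 58 s, if anything falls off the work surface, if the arm or the gripper's body presses on something with over 40 N, if the wrist force passes 120 N, or if a joint passes its speed limit or range.

ROBOT

A 6-joint arm with a two-finger parallel gripper is mounted at the origin on a cart in front of the work surface, level with it; the furniture and walls round the work are solid. World frame = base frame: x ahead of the robot, y to its left, z up, the work surface at z = 0. Lengths are in mm, angles in rad, forces in N, time in s.
With the tool pointing down it reaches from about 375 to 925 mm from the base axis. Payload 5.7 kg.
Tool frame: the origin (TCP) lies at the very end of the fingers, on their centre line; the grasp point (between the pads) lies 19 mm behind it; z points along the fingers, y is the line along which they close (so a half turn about z gives the same grasp; the last joint's range is limited). The gripper opens to 88 mm and grips with 3 to 60 N. Pads are 20 mm wide; open, the fingers measure 115 mm over their backs; the gripper's body (75 mm by 178 mm) begins 61 mm behind the grasp point.
Start: joints at [1.006, 0.359, 1.51, -0, 1.272, -0.115], TCP at [260.859, 540.291, 222.623] pointing down, gripper open.
Joint ranges: [-2.97, 2.97], [-1.01, 2.36], [0.21, 2.38], [-0.96, 4.11], [0.2, 2.71], [-2.98, 2.98]. Speed limits (rad/s): [2.39, 2.39, 3.14, 3.14, 3.14, 3.14].

INTERFACE

Orientations are given as [roll, pitch, yaw] about the fixed x, y, z axes, in that order (R = Rz(yaw) Ry(pitch) Rx(roll)).
In Python, from plant import r gives the robot as it stands. Calls block until the motion is done:
- r.move_to(position, orientation): joint-space move of the TCP to a pose.
- r.movel(position, rot=None, velocity=150): straight line of the TCP; rot=None keeps the orientation; velocity is the mean speed in mm/s.
- r.set_joints(angles): joint-space move.
- r.open_gripper() and r.gripper_close(grip_force=None): open the fingers fully, or close them until they stop; grip_force is the grip in N (None keeps the last).
- r.hold(seconds).
- r.solve_ik(position, orientation): joint angles nearest the present ones, or None.
- r.state(): the state.
- r.camera(name): name is "side" or "top" or "wrist"; returns (picture, depth): 480x640x3 uint8, red, green, blue; 480x640 float32, mm along the optical axis (not along the pixel's ray), 0 where there is no reading.
- r.calibration(name): a dict with "fovy" (degrees; the focal length in pixels is half the picture's height over the tangent of half this angle, whatever the lens; pixels are square), "cx", "cy" (the principal point, pixels), "k1" (the pictures are not rectified: a ray, as slopes to the right and down, at radius r is drawn at 1 + k1 r^2 times it, then the intrinsics apply), "world_from_camera" (4x4, takes a point from camera to world coordinates); the wrist camera has in their place "hand_eye" (4x4, takes a point from camera to tool coordinates, whose origin is the TCP and whose axes are the flange's). Camera axes: x right, y up, looking along -z (the intrinsics and any distortion apply to the point x, -y, -z); pixel columns grow to the right and rows downward; lengths in mm; the calibration is good to about 2 mm. A picture is of the moment at which its call begins: read the wrist's pose just before it. calibration takes no time and is no camera call.
A pose or a line that the arm cannot do raises r.IKError and nothing moves.
- r.finish_job(): hands the job in; it is judged then, once.
The state is a dict: "clock": time; "joint_positions": joint angles; "joint_vel": joint speeds; "joint_efforts": joint torques, N m; "tool_pos": TCP position; "eef_rot": TCP orientation; "force": force on the tool from outside, world axes, zero at the start; "moment": the same for the moment, N m; "opening": opening from 0.0 (shut) to 1.0 (fully open); "grasp_force": force on a finger pad.
Only numpy, scipy, OpenCV 4.12 (cv2) and the standard library are available. Lean on these libraries where they do the work, as an engineer would, in place of code of your own. Each camera call takes 0.05 s, during which the arm holds its last target. There are 200 camera calls.

## Working session

There is one attempt and no reset: what is moved stays moved. The work goes in short steps, each a Python script; the robot and the scene stay as the last script left them, time stands still between calls to the robot, and variables do not carry over. Pictures are saved under pics/ and viewed, at most 10 in all, crops included, and the job is handed in when it is done.

```bash
ls; mkdir -p pics; cat > h.py <<'E'
import numpy as np, cv2
from plant import r
def rays(name,uv,cal=None,T=None):
    c=cal or r.calibration(name); f=240/np.tan(np.radians(c["fovy"])/2)
    uv=np.atleast_2d(np.asarray(uv,float))
    d=(uv-[c["cx"],c["cy"]])/f; p=d.copy()
    for _ in range(30): p=d/(1+c["k1"]*(p**2).sum(1,keepdims=True))
    D=np.c_[p[:,0],-p[:,1],-np.ones(len(p))]
    T=np.asarray(c["world_from_camera"]) if T is None else T
    return T[:3,3],D@T[:3,:3].T
def onplane(name,uv,z,**k):
    o,D=rays(name,uv,**k); return o+D*((z-o[2])/D[:,2])[:,None]
def cloud(name,depth,**k):
    v,u=np.mgrid[0:480,0:640]; o,D=rays(name,np.c_[u.ravel(),v.ravel()],**k)
    P=o+D*depth.ravel()[:,None]; P[depth.ravel()<=0]=np.nan
    return P.reshape(480,640,3)
E
python3 - <<'E'
from h import *
for n in("side","top"):
    im,d=r.camera(n); cv2.imwrite(f"pics/{n}0.png",im[:,:,::-1]); np.savez(f"pics/{n}0.npz",im=im,d=d)
    c=r.calibration(n); print(n,c)
print(r.calibration("wrist")); print(r.state())
E
```

```text
pics
side {'fovy': 51.68378358276438, 'cx': 313.73854615145126, 'cy': 249.93216147967732, 'k1': -0.12784315684467984, 'world_from_camera': array([[-9.99916698e-01, -6.48061390e-03, -1.11623745e-02,
         5.12561366e+02],
       [-7.72222676e-03, -3.92591602e-01,  9.19680489e-01,
         1.20866267e+03],
       [-1.03423487e-02,  9.19690076e-01,  3.92508854e-01,
         6.23697357e+02],
       [ 0.00000000e+00,  0.00000000e+00,  0.00000000e+00,
         1.00000000e+00]])}
top {'fovy': 45.67798852533011, 'cx': 319.44840401705085, 'cy': 242.16084964986334, 'k1': 0.0505465306627108, 'world_from_camera': array([[ 1.22996801e-02,  9.93844055e-01, -1.10103189e-01,
         3.43900267e+02],
       [-9.99829987e-01,  1.37364891e-02,  1.23006340e-02,
        -2.13620816e+01],
       [ 1.37373432e-02,  1.09933176e-01,  9.93844043e-01,
         1.67414434e+03],
       [ 0.00000000e+00,  0.00000000e+00,  0.00000000e+00,
         1.00000000e+00]])}
{'fovy': 62.69114623101134, 'cx': 315.6943019624937, 'cy': 234.94964647820936, 'k1': -0.009796046868658682, 'hand_eye': array([[ 5.06662055e-04,  
[... 321 characters left out ...]
ck': 0.1, 'joint_positions': array([ 1.00588825e+00,  3.59441255e-01,  1.51128279e+00, -1.02868633e-05,
        1.27249207e+00, -1.15134648e-01]), 'joint_vel': array([ 0.00100278, -0.00091655, -0.00390989,  0.00141431,  0.00194442,
       -0.0005026 ]), 'joint_efforts': array([-2.06077220e-04, -5.16358960e+01, -2.71406758e+01,  6.75492687e-02,
        2.76147370e-02, -2.16764283e-05]), 'tool_pos': array([260.5638342 , 539.80517544, 221.90447445]), 'eef_rot': array([-3.13997880e+00, -1.76742273e-04,  2.69182211e+00]), 'force': array([-5.94203246e-01, -7.25785731e-01,  1.48213750e-04]), 'moment': array([-0.00102763,  0.02063474,  0.06927185]), 'grasp_force': 0.0, 'opening': 1.0010906834815076}
```

View pics/top0.png

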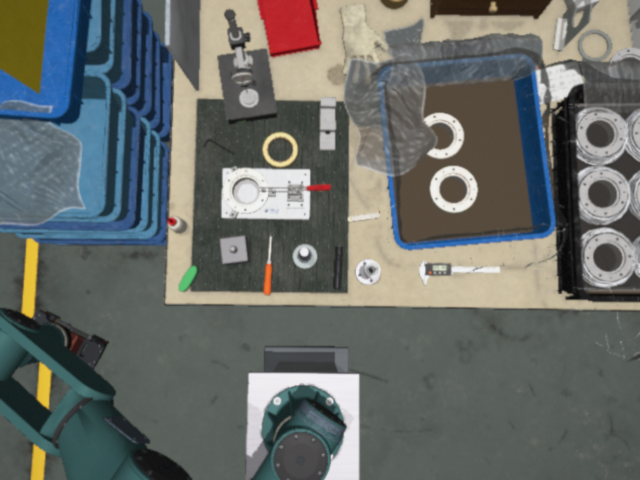

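View pics/side0.png

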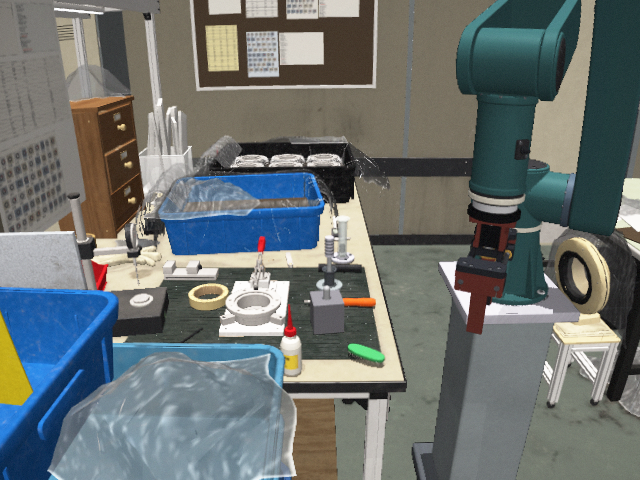

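The top view shows the pin block at (233,250), rod stand with rod near (304,257), and clear tube at (369,271). The driver is at (268,265), torch (338,268), oiler (177,224), brush (188,278) and caliper (455,270). The side view shows the pin block at (327,312), rod at (329,250) and tube at (343,240).

```bash
python3 - <<'E'
from h import *
for n,uv,z in(("block",(233,250),75),("stand",(304,257),54),("tube",(369,271),60),("driver",(268,265),15),("torch",(338,268),15),("oiler",(177,224),100),("caliper",(455,270),10),("binedge",(395,245),150),("binedge0",(395,240),0)):
    print(n,onplane("top",uv,z)[0].round(0))
R=np.pi
for x,y in((450,230),(450,20),(450,-170)):
  for yaw in(0,np.pi/2,-np.pi/2,np.pi): 
    q=r.solve_ik([x,y,260],[R,0,yaw]); print(x,y,yaw,None if q is None else np.round(q,2))
E
```

```text
block [496. 202.  75.]
stand [480.   2.  54.]
tube [ 442. -183.   60.]
driver [459. 107.  15.]
torch [453. -97.  15.]
oiler [563. 354. 100.]
caliper [ 452. -439.   10.]
binedge [ 508. -244.  150.]
binedge0 [ 539. -266.    0.]
450 230 0 [ 0.34  0.19  1.66 -0.    1.3   1.91]
450 230 1.5707963267948966 [ 0.34  0.19  1.66 -0.    1.3   0.34]
450 230 -1.5707963267948966 [ 0.34  0.19  1.66  0.    1.3  -2.81]
450 230 3.141592653589793 [ 0.34  0.19  1.66  0.    1.3  -1.24]
450 20 0 [-0.11  0.1   1.76 -0.    1.28  1.46]
450 20 1.5707963267948966 [-0.11  0.1   1.76  0.    1.28 -0.11]
450 20 -1.5707963267948966 None
450 20 3.141592653589793 [-0.11  0.1   1.76  0.    1.28 -1.68]
450 -170 0 [-0.5   0.15  1.71 -0.    1.29  1.07]
450 -170 1.5707963267948966 [-0.5   0.15  1.71  0.    1.29 -0.5 ]
450 -170 -1.5707963267948966 [-0.5   0.15  1.71 -0.    1.29  2.64]
450 -170 3.141592653589793 [-0.5   0.15  1.71  0.    1.29 -2.08]
```

```bash
cat >> h.py <<'E'
from scipy.spatial.transform import Rotation as Ro
def wT(s):
    T=np.eye(4); T[:3,:3]=Ro.from_euler("xyz",s["eef_rot"]).as_matrix(); T[:3,3]=s["tool_pos"]
    return T@np.asarray(r.calibration("wrist")["hand_eye"])
def wshot(tag):
    s=r.state(); im,d=r.camera("wrist"); cv2.imwrite(f"pics/{tag}.png",im[:,:,::-1])
    np.savez(f"pics/{tag}.npz",im=im,d=d,T=wT(s)); return im,d,wT(s)
E
python3 - <<'E'
from h import *
H=np.pi/2; ims=[]
for tag,p,yaw in(("wb",(496,202,260),H),("ws",(480,2,270),H),("wt",(442,-183,270),H),("wt2",(442,-183,270),-H)):
    r.move_to(p,[np.pi,0,yaw]); r.hold(0.3); im,d,T=wshot(tag); ims.append(im); print(tag,r.state()["clock"],r.state()["tool_pos"].round(1),(d>0).mean())
m=np.vstack([np.hstack(ims[:2]),np.hstack(ims[2:])]); cv2.imwrite("pics/m.png",cv2.resize(m,(800,600),interpolation=cv2.INTER_AREA)[:,:,::-1])
E
```

```text
wb 1.975 [495.8 202.5 260. ] 0.9959147135416667
ws 3.1417 [480.1   2.8 269.9] 0.995791015625
wt 4.275 [ 442.3 -182.1  270. ] 0.9959733072916667
wt2 7.275 [ 442. -183.  270.] 0.9960221354166666
```

View pics/m.png

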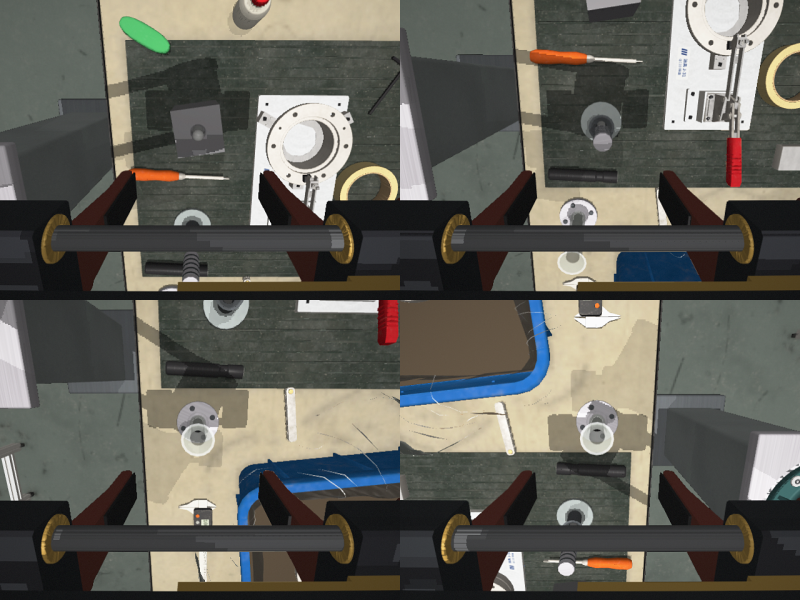

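Wrist views (each quadrant at 0.625 scale): block with pin in the first at (197,130), rod and stand in the second at (600,130), clear tube with flared rim on its foot in the third at (198,435) and fourth at (597,435). I'll locate them by depth-sliced clusters.

```bash
python3 - <<'E'
from h import *
def med(P,z0,z1,c,rad):
    m=(P[...,2]>z0)&(P[...,2]<z1)&(np.hypot(P[...,0]-c[0],P[...,1]-c[1])<rad)
    Q=P[m]; 
    if len(Q)<5: return len(Q)
    (x,y),R=cv2.minEnclosingCircle(Q[:,:2].astype(np.float32))
    return len(Q),Q.mean(0).round(1),"mid",((Q.min(0)+Q.max(0))/2).round(1),"ext",np.ptp(Q,0).round(1),(round(x,1),round(y,1),round(R,1))
def L(t):
    z=np.load(f"pics/{t}.npz"); return z["im"],z["d"],cloud("wrist",z["d"],T=z["T"],cal=r.calibration("wrist"))
_,_,P=L("wb"); print("blocktop",med(P,70,79,(496,202),60)); print("pin",med(P,82,112,(496,202),40)); print("pintop",med(P,101,112,(496,202),40))
_,_,P=L("ws"); print("rodtop",med(P,142,151,(480,2),60));print("standrim",med(P,50,58,(480,2),60));print("foot",med(P,2,14,(480,2),45))
for t in("wt","wt2"):
    im,d,P=L(t); print(t,"rim",med(P,128,137,(442,-183),40),"foot",med(P,5,12,(442,-183),50))
    m=np.hypot(P[...,0]-442,P[...,1]+183)<60; print(np.histogram(P[m][:,2],bins=np.arange(-5,150,8)))
a=cv2.resize(L("wt")[0][110:310,220:420],(400,400)); b=cv2.resize(L("ws")[0][100:300,220:420],(400,400))
cv2.imwrite("pics/crop.png",np.hstack([a,b])[:,:,::-1])
E
```

```text
blocktop (5558, array([496.4, 203.6,  73.5]), 'mid', array([496.6, 202.3,  74.3]), 'ext', array([78.6, 78.7,  8.6]), (496.6, 202.1, 49.4))
pin (322, array([496.4, 204.2,  99. ]), 'mid', array([496.2, 202.6,  93.6]), 'ext', array([15.3, 15.3, 23.3]), (496.4, 202.6, 7.9))
pintop (148, array([496.4, 202.8, 102.5]), 'mid', array([496.1, 202.7, 103.2]), 'ext', array([11.6, 11.6,  4.2]), (496.5, 202.5, 6.2))
rodtop (727, array([486.1,   3.4, 144.5]), 'mid', array([486.2,   3.2, 144.3]), 'ext', array([21.9, 22.6,  4.6]), (486.2, 3.1, 11.7))
standrim (439, array([485.9,   9. ,  52.1]), 'mid', array([485.9,   5.6,  53.7]), 'ext', array([40.1, 34.5,  7.3]), (486.1, 2.9, 20.2))
foot (1912, array([485.3,  12.5,   6.4]), 'mid', array([486. ,   5. ,   7.8]), 'ext', array([70.1, 66.7, 11. ]), (486.2, 2.8, 35.9))
wt rim (889, array([ 442.7, -183.2,  130.1]), 'mid', array([ 442.8, -182.7,  130.5]), 'ext', array([42.4, 42.4,  4.9]), (442.9, -182.8, 21.4)) foot (1983, array([ 442.6, -171. ,    6.9]), 'mid', array([ 442.9, -175.9,    8.5]), 'ext', array([72.3, 59. ,  6.9]), (442.8, -182.6, 36.7))
(array([2948, 2043,   32,   25,   32,   42,   77,   68,   65,   74,   71,
         62,   52,   58,   58,  361, 1281,  154,    0]), array([ -5,   3,  11,  19,  27,  35,  43,  51,  59,  67,  75,  83,  91,
        99, 107, 115, 123, 131, 139, 147]))
wt2 rim (862, array([ 443.3, -183.4,  129.9]), 'mid', array([ 443.1, -183.4,  130.2]), 'ext', array([41.8, 42.2,  4.3]), (443.2, -183.4, 21.4)) foot (1952, array([ 443.1, -195.7,    6.8]), 'mid', array([ 442.9, -191.6,    8.3]), 'ext', array([72.1, 57.6,  6.7]), (443.1, -184.2, 36.6))
(array([2684, 2038,   28,   26,   28,   44,   80,   66,   72,   69,   65,
         58,   50,   58,   62,  387, 1319,   89,    0]), array([ -5,   3,  11,  19,  27,  35,  43,  51,  59,  67,  75,  83,  91,
        99, 107, 115, 123, 131, 139, 147]))
```

View pics/crop.png

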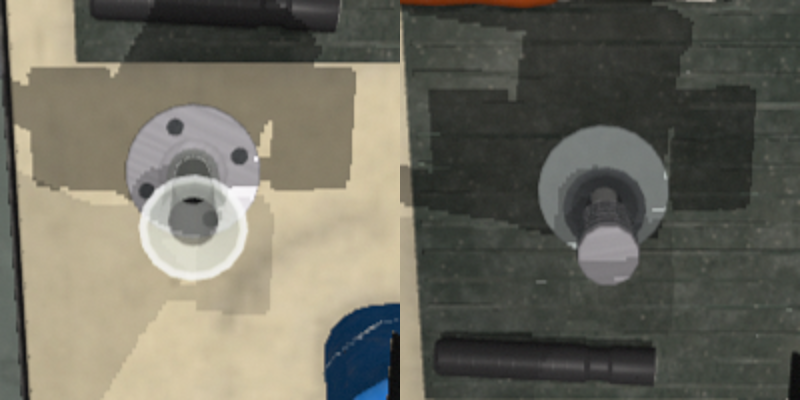

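The crops show the rod nearly concentric with its stand, and an empty open tube mouth. The two tube views agree within 1 mm, so I'll act on these positions.

```bash
python3 - <<'E'
from h import *
D=[np.pi,0,np.pi/2]
def st(t): s=r.state(); print(t,round(s["clock"],2),s["tool_pos"].round(1),"F",s["force"].round(1),"op",round(s["opening"]*88,1),"g",round(s["grasp_force"],1))
r.move_to([460,-20,270],D); r.move_to([496.3,202.6,150],D); r.movel([496.3,202.6,79],D,velocity=80); r.hold(.3); st("at pin")
r.gripper_close(25); st("closed")
r.movel([496.3,202.6,215],D,velocity=120); r.hold(.2); st("lifted")
r.movel([443,-183.1,215],D,velocity=220); r.hold(.3); st("over tube")
im,d,T=wshot("wp"); cv2.imwrite("pics/wpc.png",cv2.resize(im[120:480,160:480],(640,720))[:600,:,::-1])
E
```

```text
at pin 11.99 [496.5 202.7  79.3] F [0.1 0.7 0.2] op 87.9 g 0.0
closed 13.1 [496.3 202.6  79. ] F [ 0.8  0.4 -0.1] op 15.3 g 25.0
lifted 14.58 [496.  202.5 214.4] F [ 0.3  0.1 -0.4] op 15.4 g 25.0
over tube 16.8 [ 443.1 -182.7  215. ] F [ 0.  -0.8 -1.1] op 15.3 g 25.0
```

View pics/wpc.png

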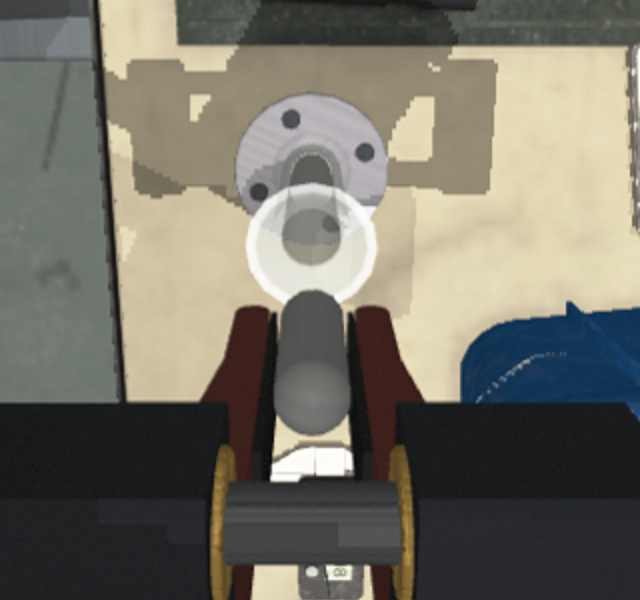

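The pin is held upright between the pads (crop (312,360)) and lined up with the tube axis. Next I lower it into the mouth and release.

```bash
python3 - <<'E'
from h import *
D=[np.pi,0,np.pi/2]
def st(t): s=r.state(); print(t,round(s["clock"],2),s["tool_pos"].round(1),"F",s["force"].round(1),"op",round(s["opening"]*88,1),"g",round(s["grasp_force"],1)); return s
r.movel([443,-183.1,155],D,velocity=120)
for z in(148,142,138):
    r.movel([443,-183.1,z],D,velocity=50); s=st(z)
    if abs(s["force"][2])>5: break
else:
    r.open_gripper(); r.hold(.2); st("open")
    r.movel([443,-183.1,270],D,velocity=200); r.hold(.2); st("up")
    im,d,T=wshot("wd"); cv2.imwrite("pics/wdc.png",cv2.resize(im[110:310,220:420],(500,500))[:,:,::-1])
E
```

```text
148 17.79 [ 443.  -183.1  148.1] F [ 1.  -0.5 -0.7] op 15.7 g 25.0
142 18.06 [ 442.7 -183.   141.7] F [-0.1  0.5 -0.3] op 15.5 g 25.0
138 18.31 [ 442.8 -183.   137.7] F [ 0.7  0.3 -0.2] op 15.1 g 25.0
open 19.69 [ 443.  -183.1  138. ] F [ 0.1 -0.3  0. ] op 88.2 g 0.0
up 20.7 [ 442.2 -182.7  268.6] F [ 0.4 -0.4 -0.3] op 88.0 g 0.0
```

View pics/wdc.png

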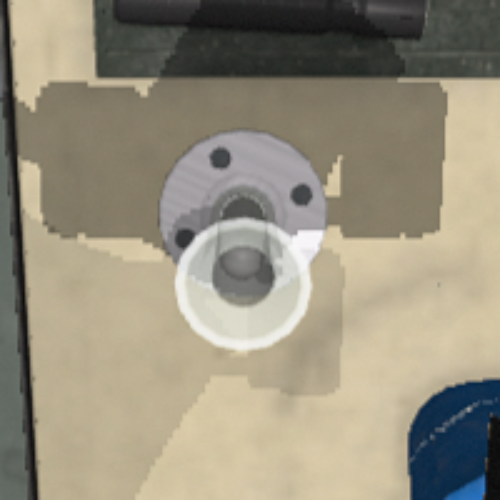

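The pin's round head is visible down inside the bore at (240,262). Next is the rod.

```bash
python3 - <<'E'
from h import *
D=[np.pi,0,np.pi/2]
def st(t): s=r.state(); print(t,round(s["clock"],2),s["tool_pos"].round(1),"F",s["force"].round(1),"op",round(s["opening"]*88,1),"g",round(s["grasp_force"],1)); return s
r.move_to([486.2,3.1,190],D); r.movel([486.2,3.1,95],D,velocity=120); r.hold(.2); st("at rod")
r.gripper_close(55); st("closed")
r.movel([486.2,3.1,245],D,velocity=130); st("lifted")
r.movel([443,-183.1,245],D,velocity=180); r.hold(.3); st("over tube")
im,d,T=wshot("wr"); cv2.imwrite("pics/wrc.png",cv2.resize(im[120:480,160:480],(533,600))[:,:,::-1])
E
```

```text
at rod 22.73 [486.8   3.   95.7] F [-0.8 -0.8  1.2] op 87.8 g 0.0
closed 23.74 [486.2   3.1  95. ] F [ 0.1 -0.1 -1. ] op 22.9 g 55.0
lifted 25.04 [485.5   3.2 244.2] F [ 0.9  1.  -0.8] op 23.0 g 55.0
over tube 26.55 [ 443.1 -182.6  245. ] F [ 0.7 -0.  -0.8] op 23.3 g 55.0
```

View pics/wrc.png

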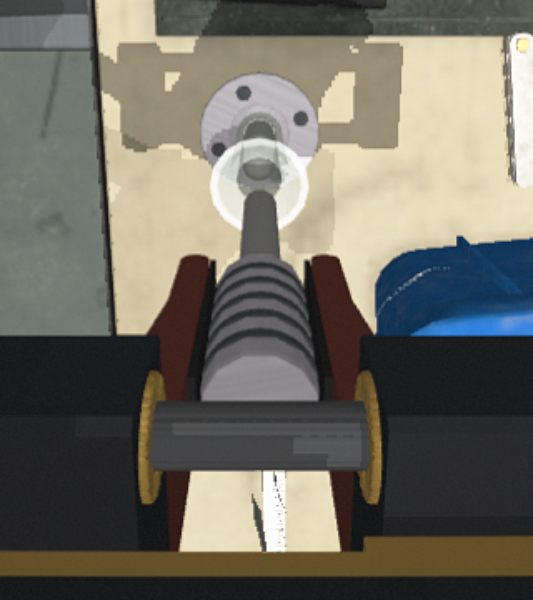

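The rod is held straight (grip at (260,330)) with its tip lined up over the mouth. Next I push with force monitoring.

```bash
python3 - <<'E'
from h import *
D=[np.pi,0,np.pi/2]
s=lambda:r.state()
fz=lambda:np.mean([ (r.hold(.02),r.state()["force"][2])[1] for _ in range(2)])
r.movel([443,-183.1,217],D,velocity=100); r.hold(.2)
f0=np.mean([fz() for _ in range(4)]); z=217.; log=[]; dz=1.0
print("f0",f0,s()["clock"])
while z>166 and s()["clock"]<42:
    z-=dz; r.movel([443,-183.1,z],D,velocity=20)
    f=fz()-f0; x=s()
    log.append((round(x["clock"],2),z,round(x["tool_pos"][2],1),round(f,1)))
    lat=np.hypot(*x["force"][:2])
    if f>14 or lat>12: break
    dz=0.3 if f>8.5 else (0.5 if f>3 else 1.0)
print(*log,sep="\n"); print(s()["force"],s()["tool_pos"],s()["opening"]*88)
E
```

```text
f0 -0.7378068716342947 27.3667
(27.65, 216.0, np.float64(216.0), np.float64(-0.9))
(27.93, 215.0, np.float64(214.9), np.float64(0.0))
(28.22, 214.0, np.float64(213.9), np.float64(-0.5))
(28.5, 213.0, np.float64(213.0), np.float64(-0.6))
(28.78, 212.0, np.float64(211.9), np.float64(-0.3))
(29.07, 211.0, np.float64(210.9), np.float64(-0.1))
(29.35, 210.0, np.float64(210.0), np.float64(-0.2))
(29.63, 209.0, np.float64(208.9), np.float64(-0.1))
(29.92, 208.0, np.float64(208.0), np.float64(-0.0))
(30.2, 207.0, np.float64(207.0), np.float64(-0.2))
(30.48, 206.0, np.float64(206.0), np.float64(0.3))
(30.77, 205.0, np.float64(205.0), np.float64(-0.7))
(31.05, 204.0, np.float64(203.9), np.float64(-0.2))
(31.33, 203.0, np.float64(203.0), np.float64(-0.6))
(31.62, 202.0, np.float64(201.9), np.float64(-0.1))
(31.9, 201.0, np.float64(200.9), np.float64(-0.5))
(32.18, 200.0, np.float64(199.9), np.float64(0.1))
(32.47, 199.0, np.float64(199.0), np.float64(-0.7))
(32.75, 198.0, np.float64(197.9), np.float64(-0.5))
(33.03, 197.0, np.float64(197.0), np.float64(-0.5))
(33.32, 196.0, np.float64(195.9), n
[... 1002 characters left out ...]
 178.5, np.float64(178.5), np.float64(3.6))
(39.27, 178.0, np.float64(178.0), np.float64(3.8))
(39.55, 177.5, np.float64(177.5), np.float64(3.7))
(39.83, 177.0, np.float64(176.9), np.float64(3.7))
(40.12, 176.5, np.float64(176.5), np.float64(3.0))
(40.4, 176.0, np.float64(176.0), np.float64(3.7))
(40.68, 175.5, np.float64(175.5), np.float64(3.3))
(40.97, 175.0, np.float64(175.0), np.float64(3.7))
(41.25, 174.5, np.float64(174.5), np.float64(3.7))
(41.53, 174.0, np.float64(174.0), np.float64(3.5))
(41.82, 173.5, np.float64(173.5), np.float64(3.3))
(42.1, 173.0, np.float64(172.9), np.float64(3.7))
[0.4446474  0.12822029 2.85922027] [ 442.95344393 -183.08809799  172.94642701] 23.566708792737504
```

```bash
python3 - <<'E'
from h import *
D=[np.pi,0,np.pi/2]; f0=-.74
s=lambda:r.state()
def go(z): r.movel([443,-183.1,z],D,velocity=20)
def fz(n=2):
    a=[]
    for _ in range(n): r.hold(.02); a.append(r.state()["force"][2])
    return np.mean(a)-f0
z=173.; dz=.6; log=[]; prev=3.6
while s()["clock"]<47:
    z-=dz; go(z); f=fz(); log.append((round(s()["clock"],2),round(z,2),round(f,1)))
    if f>16.2: break
    k=max((f-prev)/dz,1); prev=f
    dz=.6 if f<6 else float(np.clip((17.5-f)/k,.08,.5))
h=[]
t=s()["clock"]
if f>15:
    while s()["clock"]<t+1.2: h.append(round(fz(5),1))
print(*log,sep="\n"); print(h,s()["clock"],s()["force"].round(1),s()["tool_pos"].round(2))
E
```

```text
(42.38, 172.4, np.float64(3.2))
(42.67, 171.8, np.float64(4.5))
(42.95, 171.2, np.float64(8.6))
(43.23, 170.7, np.float64(11.7))
(43.52, 170.2, np.float64(14.8))
(43.8, 169.78, np.float64(17.2))
[np.float64(16.8), np.float64(17.0), np.float64(16.8), np.float64(17.0), np.float64(17.2), np.float64(16.7), np.float64(17.2), np.float64(16.6), np.float64(17.5), np.float64(17.2), np.float64(16.8), np.float64(17.1), np.float64(16.6), np.float64(17.1), np.float64(17.1)] 45.05 [-0.9  0.4 16.3] [ 444.28 -183.87  171.45]
```

Bottomed out and held about 1.2 s at 17 N. Now I return the rod.

```bash
python3 - <<'E'
from h import *
D=[np.pi,0,np.pi/2]
def st(t): s=r.state(); print(t,round(s["clock"],2),s["tool_pos"].round(1),"F",s["force"].round(1),"op",round(s["opening"]*88,1)); return s
r.movel([443,-183.1,240],D,velocity=110); st("out")
r.movel([486.2,3.1,240],D,velocity=200); r.hold(.15); st("over stand")
r.movel([486.2,3.1,125],D,velocity=130); s=st("in")
if abs(s["force"][2]+.7)<5:
    r.movel([486.2,3.1,96],D,velocity=80); s=st("down")
    if s["force"][2]<12: r.open_gripper(); st("open"); r.movel([486.2,3.1,200],D,velocity=180); st("up")
im,d=r.camera("side"); cv2.imwrite("pics/end.png",cv2.resize(im[200:400,230:410],(540,600))[:,:,::-1])
E
```

```text
out 45.84 [ 442.3 -182.7  239.1] F [ 0.3 -0.1 -1.1] op 23.3
over stand 47.1 [486.    2.2 240. ] F [-0.8  0.2 -0.8] op 23.2
in 48.13 [486.8   3.  125.6] F [ 0.4  0.3 -1.3] op 23.3
down 48.64 [486.4   3.1  96.2] F [-0.3 -0.5 -1.5] op 23.3
open 49.73 [486.2   3.1  96. ] F [-0.2  0.5  0.1] op 88.2
up 50.45 [485.6   3.2 199.4] F [-0.6  0.  -0.2] op 88.3
```

View pics/end.png

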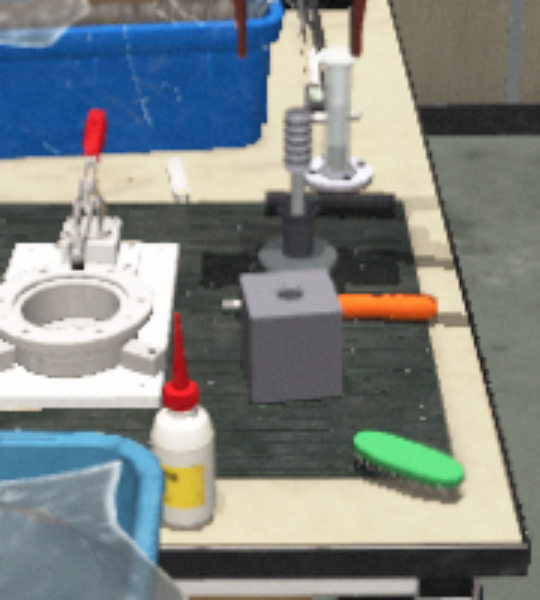

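The rod stands upright in its stand at (297,180), the pin block's hole is empty, and the pin is down in the tube at (338,130). The screwdriver, torch, brush and oiler look undisturbed.

```bash
python3 -c "
from plant import r
print(r.finish_job())"
```

```text
the job is handed in; nothing more can be done
None
```

The pin and follower are down on the tube's stop and were held there about 1.2 s at roughly 17 N; the rod is back in its stand, and the job was handed in at about 50.5 s.

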